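# Clip a specimen slide carrier onto the imaging stage

### The arm

A 6-joint arm with a two-finger parallel gripper is mounted at the origin on the work surface. World frame = base frame: x ahead of the robot, y to its left, z up, the work surface at z = 0. Lengths are in m, angles in rad, forces in N, time in s.
With the tool pointing down it reaches from about 0.375 to 0.9 m from the base axis. Payload 3.1 kg.
Tool frame: the origin (TCP) lies midway between the tips of the shut fingers; the grasp point (between the pads) lies robot.grasp_offset behind it (robot.grasp_offset is the distance from the TCP to the grasp point, in m); z points along the fingers, y is the line along which they close (so a half turn about z gives the same grasp; the last joint's range is limited). The gripper opens to 85 mm and grips with 20 to 120 N. Pads are 22 mm wide; open, the fingers measure 114 mm over their backs; the gripper's body (76 mm by 85 mm) begins 54 mm behind the grasp point. The pads swing forward as they close: fully open they stand 13 mm farther back than shut.
Start: joints at [1.169, 0.527, 1.433, -0, 1.181, -0.178], TCP at [0.138, 0.61, 0.203] pointing down, gripper open.
Joint ranges: [-3.08, 3.08], [-0.75, 2.2], [0.22, 2.44], [-1.43, 4.57], [0, 2.65], [-2.85, 2.85]. Speed limits (rad/s): [2.79, 2.79, 3.14, 3.14, 3.14, 3.14].

### API

Orientations are given as [roll, pitch, yaw] about the fixed x, y, z axes, in that order (R = Rz(yaw) Ry(pitch) Rx(roll)).
In Python, from rig import robot gives the robot as it stands. The module is installed in compiled form; this text tells all that it offers.
- The arm moves only by the tool move_arm, never from a script. Its argument "motion" is a list of rows, each a list of 3 entries, a list of its own where there are three numbers: the opening, from 0 (shut) to 1 (fully open), then the shift along the tool's x, y, z in units of 40 mm (1.0 is 40 mm), then the turn about the tool's z in units of 6 degrees (1.0 is 6 degrees). A call has exactly 10 rows; each row shifts and turns the commanded pose from where the row before left it, along the tool's axes as they then stand; what a row does not reach is not made up. A row lasts 1/10 s, in which the tool goes at most 50 mm and 8.59 degrees, less where a joint would pass 70% of its speed; a pose out of reach is approached as far as the arm can. A call is refused whole if a number of a shift passes 1 or a number of a turn 1, either way. A call with a gripper value outside its range is refused whole. The fingers move at their own pace and stop on an object; the grip force is fixed at half the most. Time passes only in rows, so rows that do not move let the fingers close, or fill a call up. It gives the time, the measured TCP pose, the force, the opening and the grip force at its end, in the units of the state.
- robot.state(): the state, without advancing time (a new reading comes with each control period).
- robot.grab_frame(name): name is "scene" or "top"; returns a dict with "color" (480x640x3 uint8, blue, green, red), "vfov" (degrees; the focal length in pixels is half the picture's height over the tangent of half this angle, whatever the lens; pixels are square), "cx", "cy" (the principal point, pixels), "dist" ([k1, k2, p1, p2, k3] as OpenCV has them; the pictures are not rectified), "R" (3x3) and "t" (3): a world point X has camera coordinates R X + t. Camera axes: x right, y down, z forward; pixel columns grow to the right and rows downward; lengths in m; the calibration is good to about 2 mm. A picture is of the moment at which its call begins. There is no depth.
- robot.close_job(): hands the job in; it is judged then, once.
Trained networks look in the newest picture that a camera, given by its name, has taken for a name from the list of things; names that differ only in an ending like _2 or _b are one class to them, and where a whole thing is asked for, a point or a joint stands for the part that bears it (a point fixed in the world has none). Each returns a list of dicts, best first, with "conf" (0 to 1); they miss things now and then, are a little off and sometimes report something else, mostly with a low value. They report only what shows in the picture. A call takes as long as a camera call. They do not tell look-alikes from the thing itself.
- robot.spot_in(camera, target): "position" ([column, row] in pixels, amid what is visible of it).
- robot.tip_of(camera, target): "position" ([column, row] in pixels: a listed point, or the origin of a listed thing).
The state is a dict: "time": time; "joint_pos": joint angles; "dq": joint speeds; "effort": joint torques, N m; "eef_pos": TCP position; "tool_rot": TCP orientation; "wrist_force": force on the tool from outside, world axes, zero at the start; "wrist_torque": the same for the moment, N m; "grip_width": finger opening in m; "finger_force": force on a finger pad.
Only numpy, scipy, OpenCV 4.12 (cv2) and the standard library are available. Lean on these libraries where they do the work, as an engineer would, in place of code of your own. Each camera call takes 0.05 s, during which the arm holds its last target. There are 200 camera calls.

### The job

Get the yellow-handled slide carrier ready for imaging: draw the stage's sprung curved arm back by its red post until it stays back, then set the carrier flat on the stage, roughly centred along the fixed edge, and push its long side gently but firmly home against that edge. Only with the carrier already pressed home, let go of the carrier and trip the arm so that it springs forward and clamps the carrier there. Keep the carrier level, do not press it hard against anything, and leave the other things where they are.

Things in the scene. Friction and masses are not known exactly. Their poses are not given: they have to be found in the camera images.
- carrier_yellow: Carrier to load: aluminium plate 40 (x) x 80 (y) x 8 mm thick with two dark windows and, in its middle, an upright yellow handle 12 (x) x 30 (y) mm reaching from the plate to 44 mm above the underside. 60 to 130 g. Origin: centre of the underside, z up. The same either way round (half turn). Grip the handle across its 12 mm.
- stage: Imaging stage fixed to the table, 200 (x) x 210 (y) mm, flat grey top 30 mm above the origin, which is the centre of its underside. Its x points from the sprung arm towards the fixed edge. A small drive knob sticks out of its +y side.
- fence: Black block of the fixed edge, 30 (x) x 120 (y) x 10 mm high; origin: centre of its underside, on the stage top, at stage x +78, y 0 mm; axes as the stage's. On its -x side it carries an aluminium edge bar 110 mm long, 10 mm high, clamped fast. The bar's face looks to -x, 25 to 47 mm from this origin: set anew each time and not measured: see or feel for it. Press home with about 5 N (over 10 N is too hard).
- clip_post (a point): Centre of the top of the red post at the free end of the curved arm: plain upright cylinder 12 mm across, from 2 to 46 mm above the stage top. The arm itself is an 8 mm steel rod, 4 to 12 mm above the stage top, bowed to the -x side.
- clip_pivot (a point): Upright pivot axis of the curved arm, on the stage top at stage x -30, y -80 mm; the post's axis is 90.4 mm from it. With the arm fully forward the post is at stage x +12, y 0 mm. With the carrier home against the edge the post rests on the carrier's near long side, at an arm angle of 0.06 to 0.34, pressing it with 3 to 6 N.
- clip (a joint): Angle of the curved arm: 0 = sprung fully forward, positive = drawn back, away from the edge (anticlockwise from above), stop at 0.85. Over-centre spring: below 0.60 it is driven forward (5 N at the post at 0, falling to none at 0.60, plus damping); beyond 0.60 it goes back to the stop and stays (3 N). Pushing the post forward past 0.60 trips it; it swings home by itself in about 1 s.
- carrier_blue: Bystander: same carrier with a blue handle (40 x 80 mm plate, 44 mm high), origin centre of the underside.
- carrier_green: Bystander: same carrier with a green handle.
- jar: Bystander: specimen jar, 70 mm across, 110 mm high, black lid; origin centre of the underside.
- wash_bottle: Bystander: white wash bottle with a red cap, 60 mm across, 160 mm high; origin centre of the underside.
- stopper: Bystander: glass stopper, 48 mm across, 35 mm high.
- lens_cap: Bystander: black lens cap, 56 mm across, 9 mm high.
- brush: Bystander: a brush lying on the table, 160 mm long.
Things that resemble listed ones, but are neither listed nor needed, are in the scene too. What is shaped like the carrier_yellow but purple is not meant.

How it is judged:
On the way, in this order (a step that is already met when the one before it is completed fails the run):
1. the curved arm is drawn back beyond its dead point (value of joint clip above 0.65 rad), for 0.2 s.
2. the carrier, level on the stage, is pressed home against the fixed edge (over 2.5 N), square to it, while the arm is still back (value of joint clip above 0.6 rad and contact force between carrier_yellow and fence above 2.5 N and angle between the x axis of carrier_yellow and the x axis of fence, either way round below 0.08 rad and z of carrier_yellow in the frame of stage below 0.034 m and y of carrier_yellow in the frame of fence between -0.015 and 0.015 m), for 0.2 s.
At the end, for the whole second after the job is handed in: The yellow-handled carrier lies flat on the stage (3 mm, 0.05 rad), its long side flush on the fixed edge (square within 0.05 rad, pressed with over 1 N), centred along it within 15 mm; the arm has sprung forward onto it (joint 0.03 to 0.4); all at rest (value of joint clip between 0.03 and 0.4 rad and velocity of joint clip between -0.05 and 0.05 rad/s and contact force between carrier_yellow and fence above 1 N and angle between the x axis of carrier_yellow and the x axis of fence, either way round below 0.05 rad and angle between carrier_yellow's own z axis and vertical below 0.05 rad and z of carrier_yellow in the frame of stage between 0.027 and 0.033 m and y of carrier_yellow in the frame of fence between -0.015 and 0.015 m and linear speed of carrier_yellow below 0.01 m/s); the robot touches nothing.
It fails at once if the carrier is pressed with more than 10 N against the fixed edge (contact force between carrier_yellow and fence above 10 N).
It fails at once if the carrier is pressed or dropped with more than 40 N onto the stage and its parts in all (contact force between carrier_yellow and stage above 40 N).
It fails at once if the carrier is tilted by more than 0.4 rad (angle between carrier_yellow's own z axis and vertical above 0.4 rad).
It fails at once if another thing on the table is moved by more than 20 mm (distance of any of carrier_blue, carrier_green, jar, wash_bottle, stopper, lens_cap, brush from where it was at the start of the episode above 0.02 m).
It also fails if it takes over 72 s, if anything falls off the work surface, if the arm or the gripper's body presses on something with over 40 N, if the wrist force passes 120 N, or if a joint passes its speed limit or range.

## Working session

There is one attempt and no reset: what is moved stays moved. The work goes in short steps, Python scripts to look and compute and a tool call to move; the robot and the scene stay as the last step left them, time stands still between calls to the robot, and variables do not carry over. Pictures are saved under pics/ and viewed, at most 10 in all, crops included, and the job is handed in when it is done.

Besides the shell and the picture viewer there is one more tool, called after "Request:" in YAML: its name, and indented under it one key for each argument. move_arm: Moves the arm, as the interface text tells. Its arguments: {"type":"object","properties":{"motion":{"type":"array"}},"required":["motion"]}

```bash
mkdir -p pics; cat > h.py <<'E'
import numpy as np, cv2
from rig import robot
def K(f):
    F=240/np.tan(np.radians(f["vfov"])/2); return np.array([[F,0,f["cx"]],[0,F,f["cy"]],[0,0,1.]])
def ray(f,px):
    u=cv2.undistortPoints(np.array([[px]],float),K(f),np.array(f["dist"],float))[0,0]
    R=np.array(f["R"]);t=np.array(f["t"]); return -R.T@t, R.T@np.array([u[0],u[1],1])
def at(f,px,z):
    c,d=ray(f,px); return c+d*(z-c[2])/d[2]
def proj(f,X):
    return cv2.projectPoints(np.array(X,float).reshape(-1,1,3),cv2.Rodrigues(np.array(f["R"],float))[0],np.array(f["t"],float),K(f),np.array(f["dist"],float))[0][:,0]
def tri(fs,ps):
    A=np.zeros((3,3));b=np.zeros(3)
    for f,p in zip(fs,ps):
        c,d=ray(f,p);d/=np.linalg.norm(d);M=np.eye(3)-np.outer(d,d);A+=M;b+=M@c
    return np.linalg.solve(A,b)
E
python3 - <<'E'
from h import *
np.set_printoptions(precision=4,suppress=True)
for n in("scene","top"):
    f=robot.grab_frame(n); cv2.imwrite(f"pics/{n}0.png",f["color"]); print(n,ray(f,(320,240)),f["vfov"],f["dist"])
    for t,z in(("carrier_yellow",0),("stage",0),("fence",.03),("clip_post",.076),("clip_pivot",.03)):
        print(t,[(np.round(d["position"]),round(d["conf"],2),at(f,d["position"],z)) for d in robot.tip_of(n,t)[:4]])
s=robot.state();print(s["time"],s["eef_pos"],s["tool_rot"],s["grip_width"],robot.grasp_offset,s["wrist_force"])
E
```

```text
scene (array([1.1971, 0.0358, 0.894 ]), array([-0.6383, -0.007 , -0.7698])) 50.38092059200134 [-0.1058  0.      0.      0.      0.    ]
carrier_yellow [(array([185., 296.]), 0.78, array([ 0.6172, -0.2525,  0.    ])), (array([208., 344.]), 0.74, array([ 0.7262, -0.1866,  0.    ])), (array([103., 329.]), 0.66, array([ 0.7011, -0.4071,  0.    ])), (array([241., 288.]), 0.57, array([ 0.5913, -0.1372,  0.    ]))]
stage [(array([366., 283.]), 0.58, array([0.572 , 0.1278, 0.    ]))]
fence [(array([383., 307.]), 0.73, array([0.6514, 0.157 , 0.03  ]))]
clip_post [(array([376., 271.]), 0.64, array([0.5949, 0.1408, 0.076 ]))]
clip_pivot [(array([330., 272.]), 0.59, array([0.5684, 0.0513, 0.03  ]))]
top (array([0.3961, 0.03  , 1.2761]), array([ 0.1142, -0.0252, -0.9932])) 54.717756923816275 [-0.0829  0.      0.      0.      0.    ]
carrier_yellow [(array([370., 224.]), 0.8, array([ 0.5929, -0.1412,  0.    ])), (array([466., 186.]), 0.78, array([ 0.7084, -0.4162,  0.    ])), (array([412., 214.]), 0.74, array([ 0.6244, -0.2604,  0.    ])), (array([446., 231.]), 0.74, array([ 0.5779, -0.3558,  0.    ]))]
stage [(array([265., 224.]), 0.92, array([0.5821, 0.1502, 0.    ]))]
fence [(array([266., 200.]), 0.66, array([0.6467, 0.149 , 0.03  ]))]
clip_post [(array([268., 218.]), 0.43, array([0.5879, 0.1359, 0.076 ]))]
clip_pivot [(array([299., 227.]), 0.68, array([0.5725, 0.0567, 0.03  ]))]
0.6 [0.1381 0.6095 0.203 ] [3.1416 0.     2.9188] 0.08562691459330272 0.0187 [-0.3193  0.4104  0.1055]
```

View pics/scene0.png

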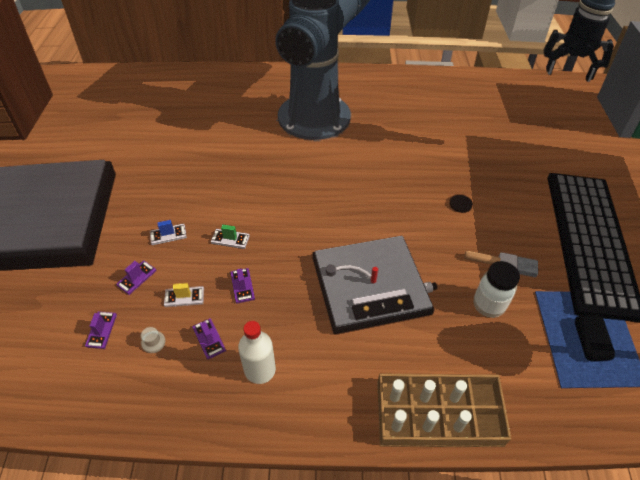

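```bash
python3 -c "
import cv2
i=cv2.imread('pics/top0.png')[130:280,180:500];cv2.imwrite('pics/topc.png',cv2.resize(i,None,fx=2.5,fy=2.5,interpolation=2))"
```

```text
(no output)
```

View pics/topc.png

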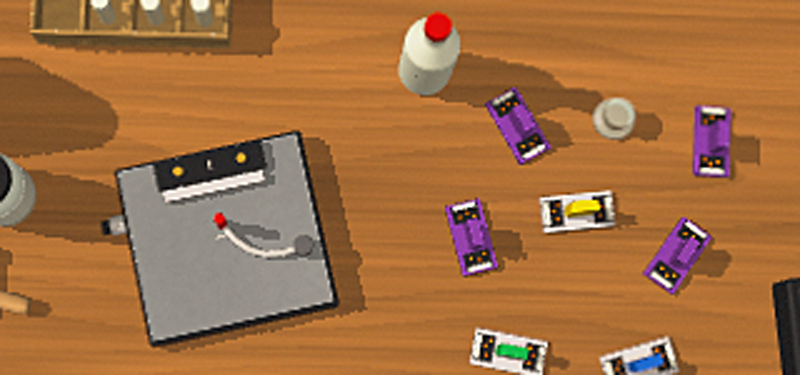

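Both pictures show the yellow carrier at scene (184,296) and top (412,214). These could be mistaken for it:
- Purple carriers at scene (241,288), (208,340), (101,329) and (136,277).
- The blue carrier at (168,233) and the green one at (229,237).

I choose the yellow-handled, silver-plated one. The crop confirms it at crop pixel (580,210). The stage is at top (265,224), with the red post at top (268,218) and the bar along top (246,209)–(287,200).

```bash
python3 - <<'E'
from h import *
np.set_printoptions(precision=4,suppress=True)
fs={n:robot.grab_frame(n) for n in("scene","top")}
def comp(m,near):
    n,l,st,c=cv2.connectedComponentsWithStats(m.astype(np.uint8)*255)
    k=min([i for i in range(1,n) if st[i][4]>12],key=lambda i:np.hypot(*(c[i]-near))); return l==k,c[k],st[k][4]
Y={}
for n,f in fs.items():
    hsv=cv2.cvtColor(f["color"],cv2.COLOR_BGR2HSV);H,S,V=[hsv[...,i].astype(int) for i in range(3)]
    m,c,a=comp((H>22)&(H<35)&(S>150)&(V>120),(182,290) if n=="scene" else (412,213));Y[n]=c;print(n,"yellow",c,a)
    red,c,a=comp(((H<6)|(H>174))&(S>180)&(V>90),(375,274) if n=="scene" else (268,218));Y[n+"r"]=c
    ys,xs=np.nonzero(red);print("red",c,a,"top row px",ys.min(),ys.max(),xs.min(),xs.max())
    def rect(m,z,name):
        ys,xs=np.nonzero(m);P=np.array([at(f,(x,y),z)[:2] for x,y in zip(xs,ys)],np.float32)*1000
        (cx,cy),(w,h),an=cv2.minAreaRect(P);print(name,n,"ctr",cx,cy,"size",w,h,"ang",an,len(xs))
    m,c,a=comp((S<70)&(V>150),(184,297) if n=="scene" else (412,215))
    rect(m,.008,"plate")
    m,c,a=comp((S<60)&(V>150),(381,297) if n=="scene" else (266,204)); rect(m,.04,"bar")
    m,c,a=comp((S<60)&(V>70)&(V<190),(366,283) if n=="scene" else (265,235)); rect(m,.03,"stage")
print("yellow handle",tri(fs.values(),[Y["scene"],Y["top"]]),"post",tri(fs.values(),[Y["scener"],Y["topr"]]))
E
```

```text
scene yellow [179.9701 286.0746] 67
red [374.25   273.9375] 48 top row px 267 282 372 376
plate scene ctr 620.944091796875 -253.41334533691406 size 41.19784927368164 81.3036117553711 ang 9.44698429107666 281
bar scene ctr 630.3360595703125 149.70745849609375 size 13.234179496765137 109.59391784667969 ang 13.999944686889648 281
stage scene ctr 578.0185546875 144.9080810546875 size 193.123046875 218.180908203125 ang 14.03725528717041 6034
top yellow [412.4754 212.2459] 61
red [267.7368 217.5789] 19 top row px 215 220 266 270
plate top ctr 608.391357421875 -254.32553100585938 size 13.4644775390625 79.79739379882812 ang 7.329375743865967 85
bar top ctr 632.641845703125 150.0186767578125 size 12.161174774169922 109.55413818359375 ang 13.978011131286621 174
stage top ctr 577.1826171875 145.73626708984375 size 190.03396606445312 219.4213104248047 ang 14.187758445739746 4372
yellow handle [ 0.6207 -0.2524  0.0432] post [0.592  0.1392 0.0606]
```

Request:
move_arm:
  motion:
    - [0, [0, 0, 0], 1]
    - [0, [0, 0, 0], 1]
    - [0, [0, 0, 0], 1]
    - [0, [0, 0, 0], 1]
    - [0, [0, 0, 0], 1]
    - [0, [0, 0, 0], 1]
    - [0, [0, 0, 0], 1]
    - [0, [0, 0, 0], 1]
    - [0, [0, 0, 0], 1]
    - [0, [0, 0, 0], 0.53]

```text
time: 1.7
eef_pos: [0.1381, 0.6095, 0.203]
tool_rot: [-3.142, -0.0, 1.918]
wrist_force: [0.4, -0.1, -0.4]
grip_width: -0.0003
finger_force: 0.0
```

```bash
cat >> h.py <<'E'
A=np.radians(14);SX=np.array([np.cos(A),np.sin(A)]);SY=np.array([-np.sin(A),np.cos(A)])
C=np.array([.5805,.1365])
def stg(x,y): return C+SX*x/1000+SY*y/1000
def where():
    s=robot.state();p=np.array(s["eef_pos"]);d=p[:2]-C
    print("t",round(s["time"],2),"stage mm",np.round([d@SX*1000,d@SY*1000,p[2]*1000],1),"yaw",np.round(np.degrees(s["tool_rot"]),1),"Fstage",np.round([np.dot(s["wrist_force"][:2],SX),np.dot(s["wrist_force"][:2],SY),s["wrist_force"][2]],2),"w",round(s["grip_width"],4),"ff",s["finger_force"])
def units(tx,ty,z):
    s=robot.state();p=np.array(s["eef_pos"]);d=np.array([tx,ty])-p[:2];y=s["tool_rot"][2]
    print("units",np.round(np.array([d@[np.cos(y),np.sin(y)],d@[np.sin(y),-np.cos(y)],p[2]-z])/.04,3))
E
python3 -c "
from h import *
where();units(*stg(46,6),.15)"
```

```text
t 1.7 stage mm [-314.9  566.   203. ] yaw [-180.    -0.   109.9] Fstage [ 0.34 -0.22 -0.41] w -0.0003 ff 0.0
units [-14.85    7.541   1.326]
```

Request:
move_arm:
  motion:
    - [0, [0, 0, 0], 1]
    - [0, [-0.75, 0.5, 0], 0]
    - [0, [-0.75, 0.5, 0], 0]
    - [0, [-0.75, 0.5, 0], 0]
    - [0, [-0.75, 0.5, 0], 0]
    - [0, [-0.75, 0.5, 0], 0]
    - [0, [-0.75, 0.5, 0], 0]
    - [0, [-0.75, 0.5, 0], 0]
    - [0, [-0.75, 0.5, 0], 0]
    - [0, [-0.75, 0.5, 0], 0]

```text
time: 2.7
eef_pos: [0.3793, 0.3903, 0.2032]
tool_rot: [3.141, -0.0, 1.816]
wrist_force: [0.6, 0.2, -0.3]
grip_width: -0.0001
finger_force: 0.0
```

Request:
move_arm:
  motion:
    - [0, [-0.75, 0.5, 0], 0]
    - [0, [-0.75, 0.5, 0], 0]
    - [0, [-0.75, 0.5, 0], 0]
    - [0, [-0.75, 0.5, 0], 0]
    - [0, [-0.75, 0.5, 0], 0]
    - [0, [-0.75, 0.5, 0], 0.0]
    - [0, [-0.75, 0.5, 0], 0]
    - [0, [-0.75, 0.5, 0.5], 0]
    - [0, [-0.5, 0.5, 0.5], 0]
    - [0, [0, 0, 0.5], 0]

```text
time: 3.7
eef_pos: [0.6204, 0.18, 0.1427]
tool_rot: [3.137, 0.002, 1.812]
wrist_force: [0.3, 0.3, 0.7]
grip_width: -0.0001
finger_force: 0.0
```

```bash
python3 -c "
from h import *
where();units(*stg(46,6),.052)"
```

```text
t 3.7 stage mm [ 49.3  32.6 142.7] yaw [1.797e+02 1.000e-01 1.038e+02] Fstage [0.38 0.19 0.7 ] w -0.0001 ff 0.0
units [-0.665 -0.08   2.268]
```

Request:
move_arm:
  motion:
    - [0, [-0.35, 0, 0], 0]
    - [0, [-0.32, 0, 0], 0]
    - [0, [0, 0, 0.5], 0]
    - [0, [0, 0, 0.5], 0]
    - [0, [0, 0, 0.5], 0]
    - [0, [0, 0, 0.4], 0]
    - [0, [0, 0, 0.2], 0]
    - [0, [0, 0, 0.15], 0]
    - [0, [0, 0, 0], 0]
    - [0, [0, 0, 0], 0]

```text
time: 4.7
eef_pos: [0.6233, 0.1568, 0.054]
tool_rot: [3.14, 0.0, 1.816]
wrist_force: [0.6, 0.2, -0.0]
grip_width: -0.0
finger_force: 0.0
```

Request:
move_arm:
  motion:
    - [0, [0, -0.2, 0], 0]
    - [0, [0, -0.2, 0], 0]
    - [0, [0, -0.2, 0], 0]
    - [0, [0, -0.2, 0], 0]
    - [0, [0, -0.2, 0], 0]
    - [0, [0, -0.2, 0], 0]
    - [0, [0, -0.2, 0], 0]
    - [0, [0, -0.2, 0], 0]
    - [0, [0, -0.2, 0], 0]
    - [0, [0, -0.2, 0], 0]

```text
time: 5.7
eef_pos: [0.5443, 0.1372, 0.053]
tool_rot: [3.142, 0.0, 1.816]
wrist_force: [0.5, 0.4, -0.0]
grip_width: -0.0002
finger_force: 0.0
```

```bash
python3 -c "
from h import *
where()
f=robot.grab_frame('scene');cv2.imwrite('pics/s1.png',cv2.resize(f['color'][210:350,280:460],None,fx=4,fy=4))"
```

```text
t 5.7 stage mm [-35.    9.5  53. ] yaw [180.    0.  104.1] Fstage [ 0.59  0.22 -0.03] w -0.0002 ff 0.0
```

View pics/s1.png

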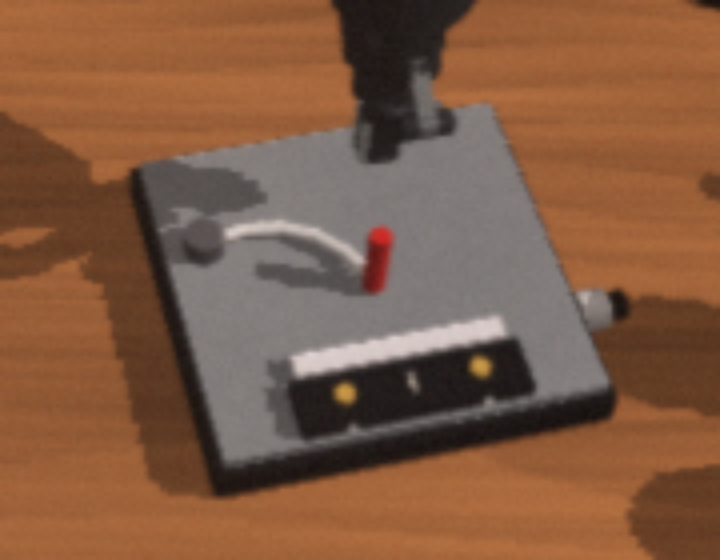

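The post is still forward, at crop (378,262). The fingers at crop (380,150) passed it on its +y side. I'll check the offset and repeat centred on the post.

Request:
move_arm:
  motion:
    - [0, [0, 0, -0.5], 0]
    - [0, [0, 0, -0.5], 0]
    - [0, [0, 0, -0.5], 0]
    - [0, [0, 0.35, 0], 0]
    - [0, [0, 0.35, 0], 0]
    - [0, [0, 0.35, 0], 0]
    - [0, [0, 0.35, 0], 0]
    - [0, [0, 0.35, 0], 0]
    - [0, [0, 0.25, 0], 0]
    - [0, [0, 0, 0], 0]

```text
time: 6.75
eef_pos: [0.6238, 0.157, 0.113]
tool_rot: [3.14, 0.0, 1.816]
wrist_force: [0.1, -0.7, 0.0]
grip_width: -0.0
finger_force: 0.0
```

```bash
python3 - <<'E'
from h import *
where()
f=robot.grab_frame('scene');s=robot.state()
hsv=cv2.cvtColor(f["color"],cv2.COLOR_BGR2HSV).astype(int);H,S,V=hsv[...,0],hsv[...,1],hsv[...,2]
m=((H<6)|(H>174))&(S>180)&(V>90);m[:240]=0;m[310:]=0;m[:,:340]=0;m[:,400:]=0
ys,xs=np.nonzero(m);print("red",xs.mean(),ys.min(),ys.max())
for x,y in((12,0),(12,-6)):print(proj(f,[[*stg(x,y),.032],[*stg(x,y),.076]]).tolist())
print("tcp",proj(f,[s["eef_pos"]]).tolist())
cv2.imwrite('pics/s2.png',cv2.resize(f['color'][200:340,290:470],None,fx=4,fy=4))
E
```

```text
t 6.75 stage mm [ 47.    9.4 113. ] yaw [179.9   0.  104.1] Fstage [-0.11 -0.73  0.01] w -0.0 ff 0.0
red 374.07547169811323 267 281
[[372.9867988024092, 282.15171536075314], [374.95480291354505, 269.478993809583]]
[[370.1921184723156, 282.6741159937925], [372.06780057408076, 270.00748209623]]
tcp [[386.64258170171587, 271.07364524444887]]
```

View pics/s2.png

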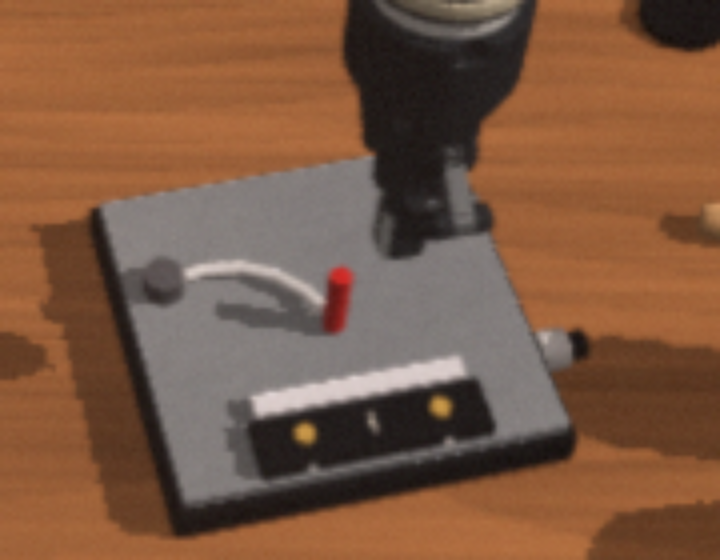

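```bash
python3 - <<'E'
from h import *
where()
s=robot.state();out=[]
p=np.array(s["eef_pos"])
for n in("scene","top"):
    f=robot.grab_frame(n)
    im=f['color'].copy();q=proj(f,[p,[*(p[:2]+SX*.03),p[2]],[*(p[:2]+SY*.03),p[2]]]);print(n,q.tolist())
    c=q[0].astype(int);x0,y0=c[0]-40,c[1]-50
    im=cv2.resize(im[y0:y0+100,x0:x0+80],None,fx=5,fy=5,interpolation=cv2.INTER_CUBIC)
    for i,col in enumerate(((0,0,255),(0,255,0),(255,0,0))): cv2.circle(im,tuple(int(v) for v in (q[i]-[x0,y0])*5),4,col,-1)
    out.append(im)
cv2.imwrite('pics/g.png',np.hstack(out))
E
```

```text
t 6.8 stage mm [ 45.7   9.6 112.8] yaw [-180.     0.   104.1] Fstage [-0.13 -0.32 -0.6 ] w 0.0002 ff 0.0
scene [[386.64258170171587, 271.07364524444887], [391.47164970674794, 283.7598873792416], [401.61537956760367, 268.30419351954436]]
top [[259.4970846527135, 202.2409122700049], [257.12369032510776, 190.97655607778898], [247.95345904814903, 204.74173173912675]]
```

View pics/g.png

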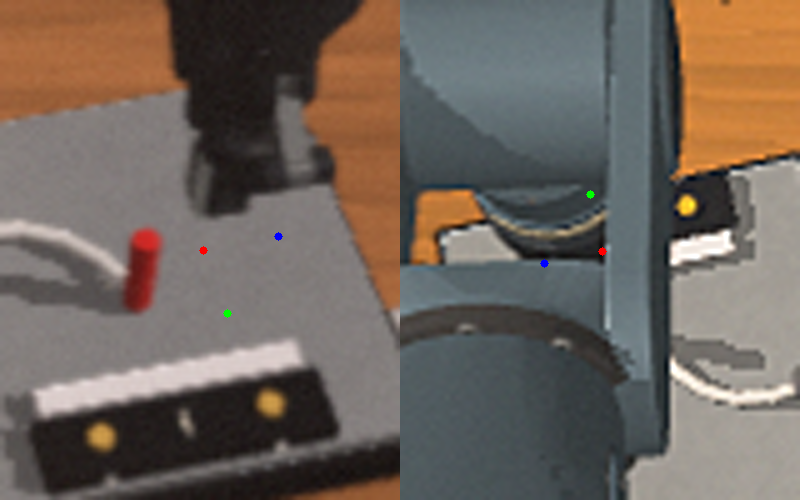

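Request:
move_arm:
  motion:
    - [1, [0, 0, 0], 0]
    - [1, [0, 0, 0], 0]
    - [1, [0, 0, 0], 0]
    - [1, [0, 0, 0], 0]
    - [1, [0, 0, 0], 0]
    - [1, [0, 0, 0], 0]
    - [1, [0, 0, 0], 0]
    - [1, [0, 0, 0], 0]
    - [1, [0, 0, 0], 0]
    - [1, [0, 0, 0], 0]

```text
time: 7.9
eef_pos: [0.6225, 0.1568, 0.113]
tool_rot: [-3.142, -0.0, 1.816]
wrist_force: [-0.5, 0.3, -0.6]
grip_width: 0.0852
finger_force: 0.0
```

```bash
python3 - <<'E'
from h import *
where()
s=robot.state();f=robot.grab_frame("scene");print(proj(f,[[.1381,.6095,.203],[*stg(-35,9.5),.053]]).tolist())
p=np.array(s["eef_pos"]);b=p+[0,0,.013]
P=[p,[*(b[:2]+SX*.0425),b[2]],[*(b[:2]-SX*.0425),b[2]]]
q=proj(f,P);x0,y0=330,190
im=cv2.resize(f['color'][y0:y0+110,x0:x0+100],None,fx=5,fy=5,interpolation=cv2.INTER_CUBIC)
for i,col in enumerate(((0,0,255),(0,255,0),(255,0,0))): cv2.circle(im,tuple(int(v) for v in (q[i]-[x0,y0])*5),4,col,-1)
g=cv2.resize(cv2.imread('pics/scene0.png')[0:110,530:590+40],None,fx=3,fy=5)[:, :300]
cv2.imwrite('pics/g2.png',np.hstack([im,g]))
E
```

```text
t 7.9 stage mm [ 45.7   9.6 113. ] yaw [-180.    -0.   104.1] Fstage [-0.47  0.38 -0.63] w 0.0852 ff 0.0
[[562.1533372233201, 91.38409581982387], [371.8344542892637, 257.4962498682745]]
```

View pics/g2.png

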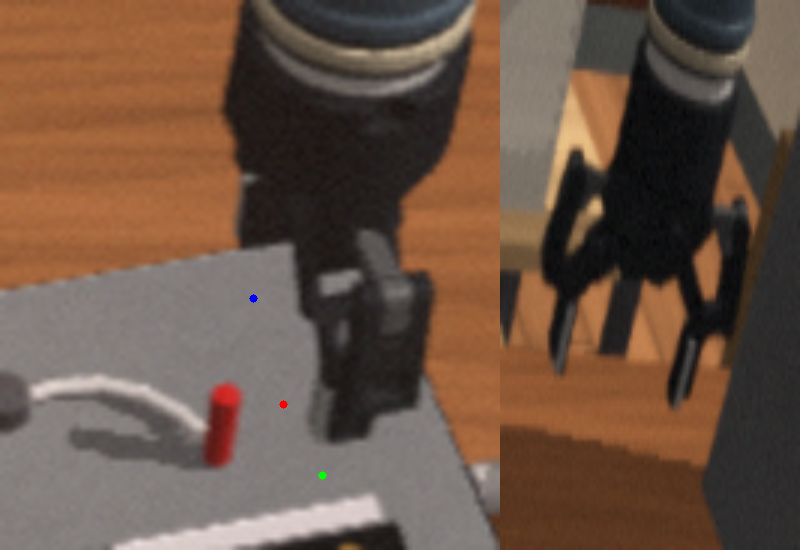

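Request:
move_arm:
  motion:
    - [0, [0.3, 0, 0], 0]
    - [0, [0.3, -0.3, 0], 0]
    - [0, [0.3, -0.3, 0], 0]
    - [0, [0.3, -0.3, 0], 0]
    - [0, [0.3, -0.3, 0], 0]
    - [0, [0, -0.2, 0.3], 0]
    - [0, [0, 0, 0.3], 0]
    - [0, [0, 0, 0.4], 0]
    - [0, [0, 0, 0.4], 0]
    - [0, [0, 0, 0.3], 0]

```text
time: 8.95
eef_pos: [0.5534, 0.2015, 0.0437]
tool_rot: [-3.141, -0.0, 1.816]
wrist_force: [-0.7, 0.8, -0.0]
grip_width: -0.0001
finger_force: 0.0
```

```bash
python3 - <<'E'
from h import *
where()
s=robot.state();p=np.array(s["eef_pos"]);out=[]
for n in("scene","top"):
    f=robot.grab_frame(n);print(n,"base",proj(f,[[0,0,0],[0,0,.1],[.1,0,0]]).tolist())
    q=proj(f,[p]);im=f['color'].copy();x0,y0=[int(v)-50 for v in q[0]]
    im=cv2.resize(im[y0:y0+100,x0:x0+80],None,fx=5,fy=5,interpolation=cv2.INTER_CUBIC);cv2.circle(im,tuple(int(v) for v in (q[0]-[x0,y0])*5),4,(0,0,255),-1);out.append(im)
cv2.imwrite('pics/g3.png',np.hstack(out))
E
```

```text
t 8.95 stage mm [-10.5  69.6  43.7] yaw [-180.   -0.  104.] Fstage [-0.46  0.91 -0.  ] w -0.0001 ff 0.0
scene base [[313.52161763083274, 117.17616165070822], [313.45557504450835, 87.22135116509565], [312.47701814487317, 139.48961821692797]]
top base [[314.3702036894725, 441.6619931884053], [315.02290417016036, 454.421158115726], [315.2667296240526, 403.8431226973048]]
```

View pics/g3.png

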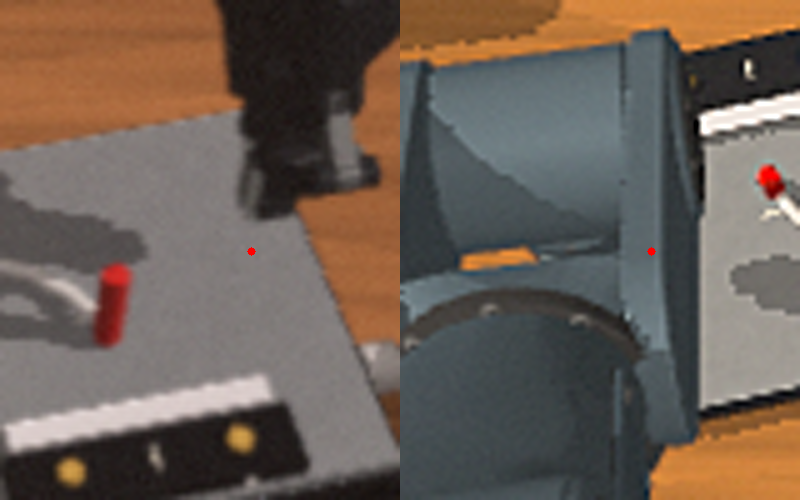

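Request:
move_arm:
  motion:
    - [0, [0, 0, 0.06], 0]
    - [0, [0, 0, 0.06], 0]
    - [0, [0, 0, 0.05], 0]
    - [0, [0, 0, 0.04], 0]
    - [0, [0, 0, 0.03], 0]
    - [0, [0, 0, 0.03], 0]
    - [0, [0, 0, 0.03], 0]
    - [0, [0, 0, 0.03], 0]
    - [0, [0, 0, 0.03], 0]
    - [0, [0, 0, 0], 0]

```text
time: 10.05
eef_pos: [0.5535, 0.2014, 0.0304]
tool_rot: [-3.141, -0.0, 1.816]
wrist_force: [0.2, 0.1, 0.4]
grip_width: -0.0002
finger_force: 0.0
```

Request:
move_arm:
  motion:
    - [0, [0, 0, 0.03], 0]
    - [0, [0, 0, 0.03], 0]
    - [0, [0, 0, 0.03], 0]
    - [0, [0, 0, 0.03], 0]
    - [0, [0, 0, 0.03], 0]
    - [0, [0, 0, 0.03], 0]
    - [0, [0, 0, 0.03], 0]
    - [0, [0, 0, 0], 0]
    - [0, [0, 0, 0], 0]
    - [0, [0, 0, 0], 0]

```text
time: 11.05
eef_pos: [0.5537, 0.2015, 0.0223]
tool_rot: [3.141, 0.0, 1.816]
wrist_force: [0.8, 0.7, -1.0]
grip_width: 0.0001
finger_force: 0.0
```

Request:
move_arm:
  motion:
    - [0, [0, 0, 0.03], 0]
    - [0, [0, 0, 0.03], 0]
    - [0, [0, 0, 0.03], 0]
    - [0, [0, 0, 0.03], 0]
    - [0, [0, 0, 0.03], 0]
    - [0, [0, 0, 0.02], 0]
    - [0, [0, 0, 0], 0]
    - [0, [0, 0, 0], 0]
    - [0, [0, 0, 0], 0]
    - [0, [0, 0, 0], 0]

```text
time: 12.05
eef_pos: [0.5537, 0.2015, 0.0155]
tool_rot: [3.141, 0.0, 1.816]
wrist_force: [-0.0, -0.2, 0.5]
grip_width: -0.0001
finger_force: 0.0
```

Request:
move_arm:
  motion:
    - [0, [0, 0, 0.03], 0]
    - [0, [0, 0, 0.03], 0]
    - [0, [0, 0, 0.03], 0]
    - [0, [0, 0, 0.02], 0]
    - [0, [0, 0, 0.02], 0]
    - [0, [0, 0, 0.0], 0]
    - [0, [0, 0, 0], 0]
    - [0, [0, 0, 0], 0]
    - [0, [0, 0, 0], 0]
    - [0, [0, 0, 0], 0]

```text
time: 13.05
eef_pos: [0.5536, 0.2014, 0.0102]
tool_rot: [3.142, -0.0, 1.816]
wrist_force: [0.3, 0.0, 0.6]
grip_width: 0.0003
finger_force: 0.0
```

```bash
python3 - <<'E'
from h import *
where()
f=robot.grab_frame("scene");s=robot.state();p=np.array(s["eef_pos"]);q=proj(f,[p])[0];print(q)
x0,y0=325,190
im=cv2.resize(f['color'][y0:y0+110,x0:x0+140],None,fx=5,fy=5,interpolation=cv2.INTER_CUBIC);cv2.circle(im,tuple(int(v) for v in (q-[x0,y0])*5),4,(0,0,255),-1)
cv2.imwrite('pics/g4.png',im)
E
```

```text
t 13.05 stage mm [-10.4  69.5  10.2] yaw [180.   -0.  104.1] Fstage [ 0.33 -0.07  0.55] w 0.0003 ff 0.0
[400.20318588 273.78143247]
```

View pics/g4.png

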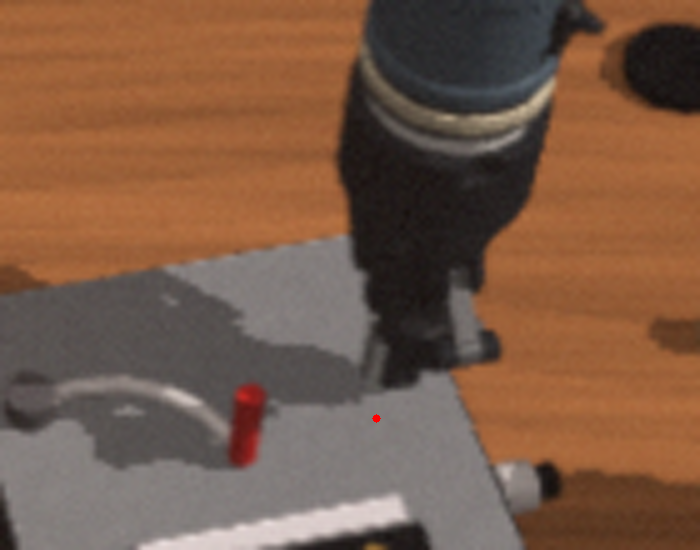

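Request:
move_arm:
  motion:
    - [0, [0, 0, 0.03], 0]
    - [0, [0, 0, 0.03], 0]
    - [0, [0, 0, 0.02], 0]
    - [0, [0, 0, 0.02], 0]
    - [0, [0, 0, 0.0], 0]
    - [0, [0, 0, 0.0], 0]
    - [0, [0, 0, 0], 0]
    - [0, [0, 0, 0], 0]
    - [0, [0, 0, 0], 0]
    - [0, [0, 0, 0], 0]

```text
time: 14.1
eef_pos: [0.5536, 0.2014, 0.0062]
tool_rot: [3.142, 0.0, 1.816]
wrist_force: [0.2, -0.2, -0.3]
grip_width: 0.0003
finger_force: 0.0
```

Request:
move_arm:
  motion:
    - [0, [0, 0, 0.03], 0]
    - [0, [0, 0, 0.02], 0]
    - [0, [0, 0, 0.02], 0]
    - [0, [0, 0, 0.02], 0]
    - [0, [0, 0, 0.02], 0]
    - [0, [0, 0, 0.0], 0]
    - [0, [0, 0, 0], 0]
    - [0, [0, 0, 0], 0]
    - [0, [0, 0, 0], 0]
    - [0, [0, 0, 0], 0]

```text
time: 15.1
eef_pos: [0.5536, 0.2014, 0.0018]
tool_rot: [3.142, 0.0, 1.816]
wrist_force: [-0.6, -0.3, 0.6]
grip_width: 0.0001
finger_force: 0.3
```

```bash
python3 - <<'E'
from h import *
where()
f=robot.grab_frame("scene")
for px in((404,267),(401,266),(404,269)):
  for z in(.03,.04):
    d=at(f,px,z)[:2]-C;print(px,z,d@SX*1000,d@SY*1000)
print(robot.state()["effort"],robot.state()["wrist_torque"])
E
```

```text
t 15.1 stage mm [-10.4  69.5   1.8] yaw [180.    0.  104.1] Fstage [-0.67 -0.12  0.62] w 0.0001 ff 0.34057170152664185
(404, 267) 0.03 -12.4079707088441 75.95704839525744
(404, 267) 0.04 -5.621812857566202 72.22051790551488
(401, 266) 0.03 -16.31640796453009 70.56551591046014
(401, 266) 0.04 -9.485014465138502 66.89138618355955
(404, 269) 0.03 -7.402221965572799 74.26144867454747
(404, 269) 0.04 -0.673999875797987 70.54454279364202
[-8.79313506e-03 -4.55220687e+01 -9.45230484e+00 -6.83500766e-04
 -1.85438833e-02  8.63266587e-05] [-0.01247076  0.02667947 -0.02961715]
```

Request:
move_arm:
  motion:
    - [0, [0, 0, 0.03], 0]
    - [0, [0, 0, 0.02], 0]
    - [0, [0, 0, 0.02], 0]
    - [0, [0, 0, 0.02], 0]
    - [0, [0, 0, 0.02], 0]
    - [0, [0, 0, 0.02], 0]
    - [0, [0, 0, 0], 0]
    - [0, [0, 0, 0], 0]
    - [0, [0, 0, 0], 0]
    - [0, [0, 0, 0], 0]

```text
time: 16.15
eef_pos: [0.5538, 0.2015, 0.0017]
tool_rot: [3.14, 0.0, 1.817]
wrist_force: [-7.2, -2.0, 33.0]
grip_width: 0.0001
finger_force: 16.3
```

Request:
move_arm:
  motion:
    - [0, [0, 0, -0.4], 0]
    - [0, [0, 0, -0.6], 0]
    - [0, [0, 0, -0.6], 0]
    - [0, [0, 0, -0.6], 0]
    - [0, [-0.4, 0.35, 0], 0]
    - [0, [-0.4, 0.35, 0], 0]
    - [0, [-0.45, 0.35, 0], 0]
    - [0, [-0.45, 0.35, 0], 0]
    - [0, [0, 0, 0.5], 0]
    - [0, [0, 0, 0.4], 0]

```text
time: 17.15
eef_pos: [0.6248, 0.1484, 0.0479]
tool_rot: [3.141, 0.0, 1.815]
wrist_force: [-1.4, -0.1, -0.6]
grip_width: 0.0001
finger_force: 0.0
```

```bash
sed -i 's/p=np.array(s\["eef_pos"\])/p=np.array(s["eef_pos"])+[0,0,.0283]/' h.py; python3 -c "
from h import *
where();units(*stg(46,2),.053)"
```

```text
t 17.15 stage mm [45.9  0.9 76.2] yaw [180.   0. 104.] Fstage [-1.33  0.26 -0.59] w 0.0001 ff 0.0
units [0.028 0.002 0.581]
```

Request:
move_arm:
  motion:
    - [0, [0, 0, 0.3], 0]
    - [0, [0, 0, 0.25], 0]
    - [0, [0, 0, 0], 0]
    - [0, [0, -0.1, 0], 0]
    - [0, [0, -0.15, 0], 0]
    - [0, [0.02, -0.15, 0], 0]
    - [0, [0.02, -0.15, 0], 0]
    - [0, [0.03, -0.15, 0], 0]
    - [0, [0.03, -0.15, 0], 0]
    - [0, [0.03, -0.15, 0], 0]

```text
time: 18.15
eef_pos: [0.5896, 0.1469, 0.0286]
tool_rot: [3.128, -0.001, 1.814]
wrist_force: [5.4, 8.2, 0.1]
grip_width: -0.0002
finger_force: 3.9
```

Request:
move_arm:
  motion:
    - [0, [0.03, -0.15, 0], 0]
    - [0, [0.02, -0.15, 0], 0]
    - [0, [0.01, -0.15, 0], 0]
    - [0, [0, -0.15, 0], 0]
    - [0, [0, -0.15, 0], 0]
    - [0, [0, -0.15, 0], 0]
    - [0, [0, -0.15, 0], 0]
    - [0, [0, -0.1, 0], 0]
    - [0, [0, 0, 0], 0]
    - [0, [0, 0, 0], 0]

```text
time: 19.15
eef_pos: [0.5386, 0.1354, 0.0263]
tool_rot: [-3.14, -0.0, 1.816]
wrist_force: [-0.1, -0.0, -0.1]
grip_width: 0.0001
finger_force: 0.0
```

```bash
python3 - <<'E'
from h import *
where()
for n in("scene","top"):
    f=robot.grab_frame(n)
    h=cv2.cvtColor(f["color"],cv2.COLOR_BGR2HSV).astype(int);m=((h[...,0]<6)|(h[...,0]>174))&(h[...,1]>170)&(h[...,2]>70)
    a=np.zeros_like(m)
    if n=="scene":a[230:300,330:410]=1
    else:a[205:255,240:300]=1
    ys,xs=np.nonzero(m&a)
    if len(xs): d=at(f,(xs.mean(),ys.mean()),.054)[:2]-C;print(n,len(xs),xs.mean(),ys.mean(),d@SX*1000,d@SY*1000)
E
```

```text
t 19.15 stage mm [-41.    9.1  54.6] yaw [-179.9   -0.   104. ] Fstage [-0.09 -0.   -0.05] w 0.0001 ff 0.0
scene 24 364.75 245.20833333333334 -69.23098918140154 3.856190702804569
```

Request:
move_arm:
  motion:
    - [0, [0, 0.2, -0.5], 0]
    - [0, [0, 0.2, -0.9], 0]
    - [0, [0, 0, -0.9], 0]
    - [0.5, [-0.6, 0, -0.3], 0.83]
    - [0.5, [-0.9, 0, 0], 0]
    - [0.5, [-0.9, 0, 0], 0]
    - [1, [-0.9, 0, 0], 0]
    - [1, [-0.9, 0, 0], 0]
    - [1, [-0.9, 0, 0], 0]
    - [1, [-0.9, 0, 0], 0]

```text
time: 20.25
eef_pos: [0.5946, -0.0985, 0.1305]
tool_rot: [-3.141, -0.0, 1.729]
wrist_force: [0.7, 0.8, 0.5]
grip_width: 0.0856
finger_force: 0.0
```

```bash
python3 - <<'E'
from h import *
where();units(.6205,-.253,.06)
f=robot.grab_frame("scene")
h=cv2.cvtColor(f["color"],cv2.COLOR_BGR2HSV).astype(int);m=((h[...,0]<6)|(h[...,0]>174))&(h[...,1]>170)&(h[...,2]>70)
a=np.zeros_like(m);a[230:300,330:410]=1
ys,xs=np.nonzero(m&a)
d=at(f,(xs.mean(),ys.mean()),.054)[:2]-C;print(len(xs),d@SX*1000,d@SY*1000)
print([(np.round(d["position"]),d["conf"]) for d in robot.tip_of("scene","carrier_yellow")[:3]])
E
```

```text
t 20.25 stage mm [ -43.2 -231.5  158.8] yaw [-180.    -0.    99.1] Fstage [0.87 0.57 0.51] w 0.0856 ff 0.0
units [-3.915  0.03   2.471]
62 -67.6510056338881 5.87833783834966
[(array([137., 278.]), 0.97), (array([181., 297.]), 0.91), (array([208., 339.]), 0.79)]
```

Request:
move_arm:
  motion:
    - [1, [-0.8, 0, 0], 0]
    - [1, [-0.8, 0, 0], 0]
    - [1, [-0.8, 0, 0], 0]
    - [1, [-0.8, 0, 0], 0]
    - [1, [-0.7, 0, 0], 0]
    - [1, [0, 0, 0.5], 0]
    - [1, [0, 0, 0.6], 0]
    - [1, [0, 0, 0.6], 0]
    - [1, [0, 0, 0.4], 0]
    - [1, [0, 0, 0], 0]

```text
time: 21.35
eef_pos: [0.6173, -0.2493, 0.0437]
tool_rot: [-3.137, -0.004, 1.73]
wrist_force: [0.2, 0.2, 0.2]
grip_width: 0.0855
finger_force: 0.0
```

```bash
python3 - <<'E'
from h import *
where();units(.6205,-.253,.014)
s=robot.state();p=np.array(s["eef_pos"])+[0,0,.0283];y=s["tool_rot"][2];ty=np.array([np.sin(y),-np.cos(y),0])
f=robot.grab_frame("scene");b=p+[0,0,.013]
P=[b+ty*.0425,b-ty*.0425,[.6205,-.253,.044]];q=proj(f,P);x0,y0=130,230
im=cv2.resize(f['color'][y0:y0+100,x0:x0+120],None,fx=6,fy=6,interpolation=cv2.INTER_CUBIC)
for i,c in enumerate(((0,255,0),(255,0,0),(0,0,255))):cv2.circle(im,tuple(int(v) for v in (q[i]-[x0,y0])*6),4,c,-1)
cv2.imwrite('pics/c1.png',im)
E
```

```text
t 21.35 stage mm [ -57.7 -383.2   72. ] yaw [-179.7   -0.2   99.1] Fstage [0.27 0.17 0.22] w 0.0855 ff 0.0
units [-0.104  0.065  1.451]
```

View pics/c1.png

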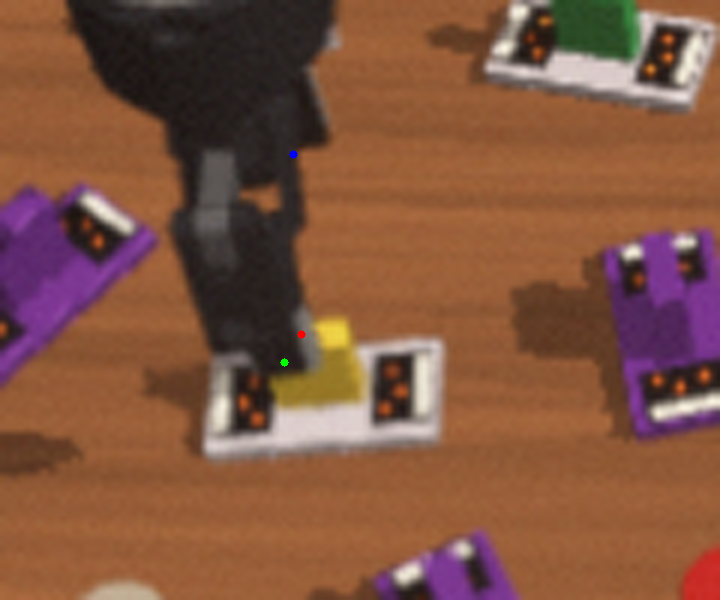

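The front fingertip is at crop (262,370) and the handle's centre at about (310,335). The finger is therefore roughly 8–10 mm too far to −y, so I'll correct that and descend.

Request:
move_arm:
  motion:
    - [1, [0.2, 0.1, 0], 0]
    - [1, [0, 0, 0.3], 0]
    - [1, [0, 0, 0.3], 0]
    - [1, [0, 0, 0.3], 0]
    - [1, [0, 0, 0.2], 0]
    - [1, [0, 0, 0.1], 0]
    - [1, [0, 0, 0.1], 0]
    - [1, [0, 0, 0.05], 0]
    - [1, [0, 0, 0], 0]
    - [1, [0, 0, 0], 0]

```text
time: 22.4
eef_pos: [0.6221, -0.2429, -0.007]
tool_rot: [3.141, 0.0, 1.729]
wrist_force: [-0.2, 0.2, -0.5]
grip_width: 0.0851
finger_force: 0.0
```

Request:
move_arm:
  motion:
    - [0, [0, 0, 0], 0]
    - [0, [0, 0, 0], 0]
    - [0, [0, 0, 0], 0]
    - [0, [0, 0, 0], 0]
    - [0, [0, 0, 0], 0]
    - [0, [0, 0, 0], 0]
    - [0, [0, 0, 0], 0]
    - [0, [0, 0, 0], 0]
    - [0, [0, 0, 0], 0]
    - [0, [0, 0, 0], 0]

```text
time: 23.4
eef_pos: [0.6218, -0.2426, -0.0073]
tool_rot: [-3.141, -0.0, 1.729]
wrist_force: [-1.0, -0.6, 1.2]
grip_width: 0.0108
finger_force: 58.9
```

Request:
move_arm:
  motion:
    - [0, [0, 0, -0.1], 0]
    - [0, [0, 0, -0.3], 0]
    - [0, [0, 0, -0.6], 0]
    - [0, [0, 0, -0.7], 0]
    - [0, [0, 0, -0.7], 0]
    - [0, [0.5, 0, -0.1], 0]
    - [0, [0.9, 0, 0], 0]
    - [0, [0.9, 0, 0], 0]
    - [0, [0.9, 0, 0], 0]
    - [0, [0.9, 0, 0], -0.83]

```text
time: 24.4
eef_pos: [0.5941, -0.0777, 0.0918]
tool_rot: [-3.14, -0.002, 1.818]
wrist_force: [1.2, -0.1, -1.4]
grip_width: 0.0106
finger_force: 58.8
```

```bash
python3 -c "
from h import *
where();units(*stg(12,2),.121)"
```

```text
t 24.4 stage mm [ -38.7 -211.1  120.1] yaw [-1.799e+02 -1.000e-01  1.042e+02] Fstage [ 1.1  -0.41 -1.44] w 0.0106 ff 58.82564306259155
units [ 5.323  1.283 -0.023]
```

Request:
move_arm:
  motion:
    - [0, [0.6, 0.2, 0], 0]
    - [0, [0.8, 0.2, 0], 0]
    - [0, [0.8, 0.2, 0], 0]
    - [0, [0.8, 0.2, 0], 0]
    - [0, [0.8, 0.2, 0], 0]
    - [0, [0.7, 0.2, 0], 0]
    - [0, [0.45, 0.1, 0], 0]
    - [0, [0.2, 0, 0], 0]
    - [0, [0, 0, 0], 0]
    - [0, [0, 0, 0], 0]

```text
time: 25.4
eef_pos: [0.5957, 0.1315, 0.0923]
tool_rot: [-3.141, 0.0, 1.816]
wrist_force: [0.9, -1.1, -1.2]
grip_width: 0.0111
finger_force: 58.8
```

```bash
python3 - <<'E'
from h import *
where()
f=robot.grab_frame("scene");g=f["color"];cv2.imwrite('pics/p1.png',g)
h=cv2.cvtColor(g,cv2.COLOR_BGR2HSV).astype(int);H,S,V=h[...,0],h[...,1],h[...,2]
m=((S<60)&(V>150)).astype(np.uint8)
n,l,st,c=cv2.connectedComponentsWithStats(m)
zb=.0918+.0073+0.0
for i in range(1,n):
    if st[i][4]>60 and 230<c[i][1]<330 and 320<c[i][0]<440:
        ys,xs=np.nonzero(l==i)
        for z in(zb+.008,.04):
            P=np.array([(at(f,(x,y),z)[:2]-C)*1000 for x,y in zip(xs,ys)])
            Q=np.c_[P@SX,P@SY].astype(np.float32);print(st[i],"z",z,cv2.minAreaRect(Q),Q.min(0),Q.max(0))
ym=(H>22)&(H<35)&(S>150)&(V>100);ym[:,:330]=0;ym[:220]=0;ym[340:]=0;ym[:,420:]=0
ys,xs=np.nonzero(ym);print("yel",len(xs),xs.min(),xs.max(),ys.min(),ys.max())
cv2.imwrite('pics/p1c.png',cv2.resize(g[200:340,290:450],None,fx=5,fy=5,interpolation=2)[:600])
E
```

```text
t 25.4 stage mm [ 13.6  -8.5 120.6] yaw [-179.9    0.   104.1] Fstage [ 0.61 -1.26 -1.17] w 0.0111 ff 58.75015318393707
[333 250  26  16  95] z 0.1071 ((-12.142834663391113, -59.213897705078125), (15.334198951721191, 59.215938568115234), 24.21803855895996) [-22.413694 -84.79608 ] [  6.335911 -29.066582]
[333 250  26  16  95] z 0.04 ((-62.11675262451172, -43.21124267578125), (16.641738891601562, 64.26525115966797), 24.21803855895996) [-73.263405 -70.9748  ] [-42.062336 -10.493274]
[348 255  42  18 252] z 0.1071 ((17.59188461303711, -18.509178161621094), (80.16910552978516, 34.42271423339844), 85.62229919433594) [ -2.3413858 -59.53195  ] [34.800495 21.638422]
[348 255  42  18 252] z 0.04 ((-29.846567153930664, 0.96435546875), (87.00508117675781, 37.35792541503906), 85.6222915649414) [-51.47954  -43.556408] [-11.170591  44.53532 ]
[352 289  55  15 319] z 0.1071 ((92.46376037597656, -18.664432525634766), (12.751842498779297, 102.36499786376953), 0.010348937474191189) [ 86.088295 -69.84761 ] [98.84256  32.517445]
[352 289  55  15 319] z 0.04 ((51.40958786010742, 0.7958641052246094), (13.83918285369873, 111.09361267089844), 0.01035289280116558) [ 44.490494 -54.75168 ] [58.332306 56.34199 ]
yel 16 361 370 248 262
```

View pics/p1c.png

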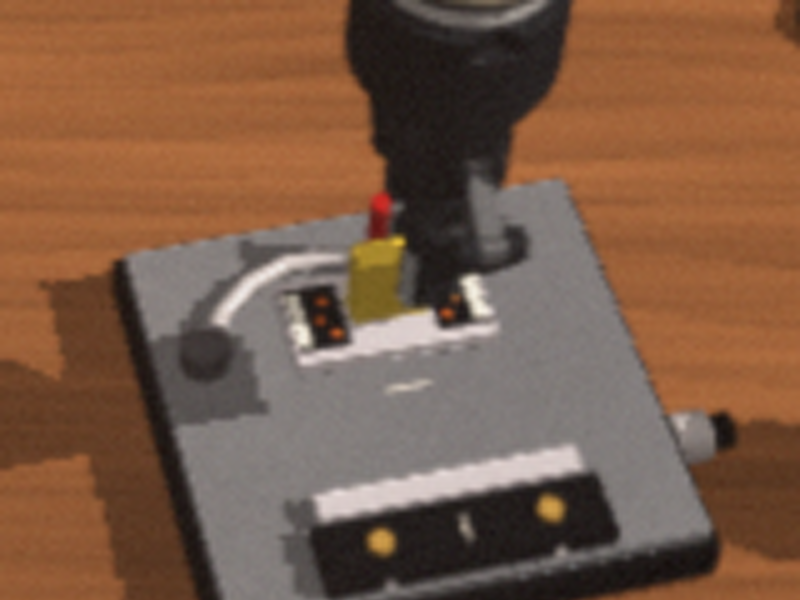

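The picture shows the carrier held level at crop (395,310). The grip is on the +y part of the handle, the arm is back with its post at (380,215), and the bar is clear in front. I'll measure the angle of the carrier's front edge numerically.

```bash
cat > edge.py <<'E'
from h import *
def edges(zt):
    f=robot.grab_frame("scene");g=f["color"].astype(int)
    h=cv2.cvtColor(f["color"],cv2.COLOR_BGR2HSV).astype(int);m=((h[...,1]<60)&(h[...,2]>150)).astype(np.uint8)
    n,l,st,c=cv2.connectedComponentsWithStats(m)
    for i in range(1,n):
        if st[i][4]>100 and 235<c[i][1]<330 and 340<c[i][0]<420:
            ys,xs=np.nonzero(l==i)
            for z in(zt,.04):
                P=[]
                for x in range(xs.min()+3,xs.max()-2):
                    y=ys[xs==x].max(); d=(at(f,(x,y+.5),z)[:2]-C)*1000;P.append((d@SX,d@SY))
                P=np.array(P);k=np.polyfit(P[:,1],P[:,0],1);r=P[:,0]-np.polyval(k,P[:,1]);ok=abs(r)<3;k=np.polyfit(P[ok,1],P[ok,0],1)
                print(st[i],"z",z,"slope deg",np.degrees(k[0]).round(2),"x at mid",np.polyval(k,P[:,1].mean()).round(1),"y range",P[:,1].min().round(1),P[:,1].max().round(1),"n",ok.sum(),len(P))
E
python3 - <<'E'
from edge import *
edges(.1)
E
```

```text
[347 255  43  20 257] z 0.1 slope deg 2.55 x at mid 26.9 y range -56.3 14.4 n 35 37
[347 255  43  20 257] z 0.04 slope deg 2.19 x at mid -14.5 y range -41.9 34.1 n 34 37
[352 289  55  15 316] z 0.1 slope deg 0.04 x at mid 94.6 y range -65.4 27.4 n 49 49
[352 289  55  15 316] z 0.04 slope deg 0.04 x at mid 58.3 y range -51.7 48.1 n 49 49
```

Request:
move_arm:
  motion:
    - [0, [0.25, 0.05, 0], -0.42]
    - [0, [0.25, 0.07, 0], 0]
    - [0, [0, 0, 0.2], 0]
    - [0, [0, 0, 0.35], 0]
    - [0, [0, 0, 0.35], 0]
    - [0, [0, 0, 0.35], 0]
    - [0, [0, 0, 0.2], 0]
    - [0, [0, 0, 0.1], 0]
    - [0, [0, 0, 0.05], 0]
    - [0, [0, 0, 0], 0]

```text
time: 26.5
eef_pos: [0.5959, 0.1523, 0.0285]
tool_rot: [3.141, 0.0, 1.86]
wrist_force: [0.2, -0.0, -0.3]
grip_width: 0.0103
finger_force: 58.8
```

```bash
python3 - <<'E'
from edge import *
where();edges(.036)
E
```

```text
t 26.5 stage mm [18.8 11.6 56.8] yaw [180.    0.  106.6] Fstage [ 0.18 -0.06 -0.34] w 0.0103 ff 58.75089168548584
[356 276  41  18 234] z 0.036 slope deg -0.21 x at mid 33.7 y range -36.0 35.7 n 35 35
[356 276  41  18 234] z 0.04 slope deg -0.21 x at mid 36.3 y range -37.0 34.4 n 35 35
[352 289  55  15 321] z 0.036 slope deg -0.01 x at mid 56.0 y range -50.8 49.5 n 49 49
[352 289  55  15 321] z 0.04 slope deg -0.01 x at mid 58.4 y range -51.7 48.1 n 49 49
```

Request:
move_arm:
  motion:
    - [0, [0, 0, 0.03], 0]
    - [0, [0, 0, 0.03], 0]
    - [0, [0, 0, 0.03], 0]
    - [0, [0, 0, 0.03], 0]
    - [0, [0, 0, 0.02], 0]
    - [0, [0, 0, 0.01], 0]
    - [0, [0, 0, 0.01], 0]
    - [0, [0, 0, 0], 0]
    - [0, [0, 0, 0], 0]
    - [0, [0, 0, 0], 0]

```text
time: 27.55
eef_pos: [0.5957, 0.1523, 0.0227]
tool_rot: [3.142, 0.0, 1.86]
wrist_force: [-2.5, 0.5, 5.0]
grip_width: 0.0105
finger_force: 59.5
```

Request:
move_arm:
  motion:
    - [0, [0, 0, -0.015], 0]
    - [0, [0, 0.04, 0], 0]
    - [0, [0, 0.04, 0], 0]
    - [0, [-0.01, 0.04, 0], 0]
    - [0, [0, 0.03, 0], 0]
    - [0, [0, 0.03, 0], 0]
    - [0, [0, 0.01, 0], 0]
    - [0, [0, 0, 0], 0]
    - [0, [0, 0, 0], 0]
    - [0, [0, 0, 0], 0]

```text
time: 28.55
eef_pos: [0.6036, 0.1542, 0.0227]
tool_rot: [3.141, 0.0, 1.86]
wrist_force: [0.3, 0.6, -0.0]
grip_width: 0.0103
finger_force: 59.0
```

```bash
python3 - <<'E'
from edge import *
where();edges(.033)
E
```

```text
t 28.55 stage mm [26.6 11.6 51. ] yaw [180.    0.  106.6] Fstage [ 0.46  0.47 -0.02] w 0.0103 ff 58.958619832992554
[352 282  55  22 508] z 0.033 slope deg -0.33 x at mid 54.3 y range -50.1 50.5 n 49 49
[352 282  55  22 508] z 0.04 slope deg -0.33 x at mid 58.5 y range -51.7 48.1 n 49 49
```

Request:
move_arm:
  motion:
    - [0, [0, 0.005, 0], 0]
    - [0, [0, 0.005, 0], 0]
    - [0, [0, 0.005, 0], 0]
    - [0, [0, 0.005, 0], 0]
    - [0, [0, 0.005, 0], 0]
    - [0, [0, 0, 0], 0]
    - [0, [0, 0, 0], 0]
    - [0, [0, 0, 0], 0]
    - [0, [0, 0, 0], 0]
    - [0, [0, 0, 0], 0]

```text
time: 29.6
eef_pos: [0.6039, 0.1544, 0.0228]
tool_rot: [-3.141, -0.0, 1.86]
wrist_force: [-0.8, -0.1, -0.4]
grip_width: 0.0107
finger_force: 58.8
```

Request:
move_arm:
  motion:
    - [0, [0, 0.005, 0], 0]
    - [0, [0, 0.005, 0], 0]
    - [0, [0, 0.005, 0], 0]
    - [0, [0, 0.005, 0], 0]
    - [0, [0, 0.005, 0], 0]
    - [0, [0, 0, 0], 0]
    - [0, [0, 0, 0], 0]
    - [0, [0, 0, 0], 0]
    - [0, [0, 0, 0], 0]
    - [0, [0, 0, 0], 0]

```text
time: 30.6
eef_pos: [0.6042, 0.1546, 0.0228]
tool_rot: [-3.14, -0.0, 1.86]
wrist_force: [-5.0, -1.7, 2.7]
grip_width: 0.0104
finger_force: 59.4
```

Request:
move_arm:
  motion:
    - [0, [0, 0.005, 0], 0]
    - [0, [0, 0.003, 0], 0]
    - [0, [0, 0, 0], 0]
    - [0, [0, 0, 0], 0]
    - [0, [0, 0, 0], 0]
    - [0, [0, 0, 0], 0]
    - [0, [0, 0, 0], 0]
    - [0, [0, 0, 0], 0]
    - [0, [0, 0, 0], 0]
    - [0, [0, 0, 0], 0]

```text
time: 31.6
eef_pos: [0.6042, 0.1546, 0.0228]
tool_rot: [-3.139, -0.0, 1.86]
wrist_force: [-5.5, -2.3, 3.2]
grip_width: 0.0106
finger_force: 59.4
```

```bash
python3 - <<'E'
from edge import *
where();edges(.033);print(robot.state()["wrist_torque"])
E
```

```text
t 31.6 stage mm [27.4 11.8 51.1] yaw [-179.9   -0.   106.6] Fstage [-5.88 -0.95  3.25] w 0.0106 ff 59.43305432796478
[352 282  55  22 496] z 0.033 slope deg -0.02 x at mid 54.2 y range -50.1 50.5 n 49 49
[352 282  55  22 496] z 0.04 slope deg -0.02 x at mid 58.5 y range -51.7 48.1 n 49 49
[-0.37577379  0.91866647 -0.15529021]
```

Request:
move_arm:
  motion:
    - [0.5, [0, 0, 0], 0]
    - [0.5, [0, 0, 0], 0]
    - [0.5, [0, 0, 0], 0]
    - [0.5, [0, 0, 0], 0]
    - [0.5, [0, 0, 0], 0]
    - [0.5, [0, 0, 0], 0]
    - [0.5, [0, 0, -0.1], 0]
    - [0.5, [0, 0, -0.4], 0]
    - [0.5, [0, 0, -0.6], 0]
    - [0.5, [0, 0, -0.7], 0]

```text
time: 32.65
eef_pos: [0.605, 0.1547, 0.096]
tool_rot: [-3.141, -0.0, 1.86]
wrist_force: [0.7, -0.4, -0.1]
grip_width: 0.0426
finger_force: 0.0
```

Request:
move_arm:
  motion:
    - [0, [0, 0, -0.2], 0.42]
    - [0, [0, -0.3, 0], 0]
    - [0, [-0.1, -0.5, 0], 0]
    - [0, [-0.1, -0.5, 0], 0]
    - [0, [0, -0.5, 0], 0]
    - [0, [0, -0.5, 0], 0]
    - [0, [0, -0.5, 0], 0]
    - [0, [0, -0.3, 0], 0]
    - [0, [0, 0, 0], 0]
    - [0, [0, 0, 0], 0]

```text
time: 33.65
eef_pos: [0.4885, 0.1169, 0.1036]
tool_rot: [3.139, 0.001, 1.816]
wrist_force: [-0.2, -0.6, 0.3]
grip_width: -0.0001
finger_force: 0.0
```

```bash
python3 - <<'E'
from edge import *
where();units(*stg(-96,4),.055);edges(.038)
f=robot.grab_frame("scene")
h=cv2.cvtColor(f["color"],cv2.COLOR_BGR2HSV).astype(int);m=((h[...,0]<6)|(h[...,0]>174))&(h[...,1]>170)&(h[...,2]>70)
a=np.zeros_like(m);a[230:300,330:410]=1
ys,xs=np.nonzero(m&a)
if len(xs):d=at(f,(xs.mean(),ys.mean()),.054)[:2]-C;print(len(xs),d@SX*1000,d@SY*1000)
E
```

```text
t 33.65 stage mm [-94.    3.3 131.9] yaw [179.8   0.  104. ] Fstage [-0.32 -0.51  0.32] w -0.0001 ff 0.0
units [ 0.018 -0.05   1.922]
[353 274  54  30 489] z 0.038 slope deg 0.08 x at mid 57.1 y range -49.3 48.8 n 48 48
[353 274  54  30 489] z 0.04 slope deg 0.08 x at mid 58.3 y range -49.8 48.1 n 48 48
62 -67.62877505549686 5.978820916636639
```

Request:
move_arm:
  motion:
    - [0, [0.03, -0.15, 0], 0]
    - [0, [0, 0, 0.4], 0]
    - [0, [0, 0, 0.4], 0]
    - [0, [0, 0, 0.4], 0]
    - [0, [0, 0, 0.4], 0]
    - [0, [0, 0, 0.2], 0]
    - [0, [0, 0, 0.1], 0]
    - [0, [0, 0, 0], 0]
    - [0, [0, 0.1, 0], 0]
    - [0, [0, 0.1, 0], 0]

```text
time: 34.75
eef_pos: [0.4896, 0.1187, 0.0275]
tool_rot: [3.14, 0.0, 1.816]
wrist_force: [0.3, -0.1, 0.6]
grip_width: 0.0004
finger_force: 0.0
```

Request:
move_arm:
  motion:
    - [0, [0, 0.1, 0], 0]
    - [0, [0, 0.1, 0], 0]
    - [0, [0, 0.1, 0], 0]
    - [0, [0, 0.1, 0], 0]
    - [0, [0, 0.1, 0], 0]
    - [0, [0, 0.1, 0], 0]
    - [0, [0, 0.1, 0], 0]
    - [0, [0, 0.1, 0], 0]
    - [0, [0, 0, 0], 0]
    - [0, [0, 0, 0], 0]

```text
time: 35.75
eef_pos: [0.5219, 0.1261, 0.0271]
tool_rot: [3.138, 0.001, 1.816]
wrist_force: [0.4, -0.2, 1.0]
grip_width: 0.0004
finger_force: 0.0
```

```bash
cat > post.py <<'E'
from edge import *
where();edges(.038)
f=robot.grab_frame("scene")
h=cv2.cvtColor(f["color"],cv2.COLOR_BGR2HSV).astype(int);m=((h[...,0]<6)|(h[...,0]>174))&(h[...,1]>170)&(h[...,2]>70)
a=np.zeros_like(m);a[230:300,330:410]=1
ys,xs=np.nonzero(m&a)
if len(xs):d=at(f,(xs.mean(),ys.mean()),.054)[:2]-C;print(len(xs),d@SX*1000,d@SY*1000)
E
python3 post.py
```

```text
t 35.75 stage mm [-59.3   4.1  55.4] yaw [1.798e+02 1.000e-01 1.041e+02] Fstage [ 0.33 -0.26  1.03] w 0.0004 ff 0.0
[353 274  54  30 522] z 0.038 slope deg 0.03 x at mid 57.2 y range -49.3 48.8 n 48 48
[353 274  54  30 522] z 0.04 slope deg 0.03 x at mid 58.4 y range -49.8 48.1 n 48 48
61 -44.55880195409311 11.417786123330158
```

Request:
move_arm:
  motion:
    - [0, [0, 0.05, 0], 0]
    - [0, [0, 0.05, 0], 0]
    - [0, [0, 0.05, 0], 0]
    - [0, [0, 0.05, 0], 0]
    - [0, [0, 0, 0], 0]
    - [0, [0, 0, 0], 0]
    - [0, [0, 0, 0], 0]
    - [0, [0, 0, 0], 0]
    - [0, [0, 0, 0], 0]
    - [0, [0, 0, 0], 0]

```text
time: 36.85
eef_pos: [0.5275, 0.1283, 0.0268]
tool_rot: [-3.142, 0.0, 1.816]
wrist_force: [-0.3, -0.4, -0.9]
grip_width: -0.0001
finger_force: 0.0
```

```bash
python3 post.py
```

```text
t 36.85 stage mm [-53.4   4.8  55.1] yaw [-180.     0.   104.1] Fstage [-0.35 -0.36 -0.9 ] w -0.0001 ff 0.0
[336 263  36   9 110] z 0.038 slope deg 21.65 x at mid -29.2 y range -61.1 -4.2 n 16 30
[336 263  36   9 110] z 0.04 slope deg 21.65 x at mid -27.8 y range -61.6 -4.7 n 16 30
[352 275  55  29 479] z 0.038 slope deg 0.04 x at mid 57.1 y range -51.2 48.8 n 49 49
[352 275  55  29 479] z 0.04 slope deg 0.04 x at mid 58.3 y range -51.7 48.1 n 49 49
41 -7.651292023791002 8.148822103277693
```

Request:
move_arm:
  motion:
    - [0, [0, -0.3, 0], 0]
    - [0, [0, -0.2, -0.3], 0]
    - [0, [0, 0, -0.6], 0]
    - [0, [0, 0, -0.6], 0]
    - [0, [0, 0, -0.6], 0]
    - [0, [0, 0, -0.4], 0]
    - [0, [0, 0, 0], 0]
    - [0, [0, 0, 0], 0]
    - [0, [0, 0, 0], 0]
    - [0, [0, 0, 0], 0]

```text
time: 37.95
eef_pos: [0.5072, 0.1234, 0.1258]
tool_rot: [-3.139, -0.001, 1.816]
wrist_force: [0.1, -0.2, -0.4]
grip_width: 0.0001
finger_force: 0.0
```

```bash
python3 post.py; python3 post.py | tail -1; python3 - <<'E'
from h import *
f=robot.grab_frame("scene");h=cv2.cvtColor(f["color"],cv2.COLOR_BGR2HSV).astype(int)
m=(h[...,0]>22)&(h[...,0]<35)&(h[...,1]>150)&(h[...,2]>100);m[:240]=0;m[300:]=0;m[:,:340]=0;m[:,420:]=0
n,l,st,c=cv2.connectedComponentsWithStats(m.astype(np.uint8))
for i in range(1,n):
    if st[i][4]>10:
        d=(at(f,c[i],.06)[:2]-C)*1000;print(st[i],d@SX,d@SY)
E
```

```text
t 37.95 stage mm [-74.3   5.  154.1] yaw [-179.9   -0.   104.1] Fstage [ 0.1  -0.21 -0.43] w 0.0001 ff 0.0
[336 263  35   9 105] z 0.038 slope deg 17.42 x at mid -29.9 y range -61.1 -5.5 n 16 29
[336 263  35   9 105] z 0.04 slope deg 17.42 x at mid -28.5 y range -61.6 -6.1 n 16 29
[352 275  55  29 477] z 0.038 slope deg -0.01 x at mid 57.2 y range -51.2 48.8 n 49 49
[352 275  55  29 477] z 0.04 slope deg -0.01 x at mid 58.4 y range -51.7 48.1 n 49 49
39 -7.716771281318897 8.390894194880833
39 -7.716771281318897 8.390894194880833
[370 273  15   7  71] 17.32263445282059 4.803116400974276
```

```bash
python3 -c "
from h import *
print(robot.close_job())"
```

```text
the job is handed in; nothing more can be done
None
```

The job is handed in after about 38 s: the yellow carrier was pressed against the fixed edge at about 6 N and released, then the arm was tripped and settled on it; the pictures showed it square and roughly centred, but no verdict came back.

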